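# Load the circuit modules into their test nests

## Task

Load the test nests: set each of the four blue circuit modules into the light grey nest whose recess matches its outline and size, lying flat on the recess floor, components up, either way round. Set them down gently instead of dropping them, and do not knock over the flux bottle standing among them.

Things in the scene. Friction and masses are not known exactly. Their poses are not given: they have to be found in the camera images.
- display_module: Display module: long blue board 90 (x) by 36 (y) mm; in its middle a white block 60 (x) by 20 (y) mm, top 24 mm above the underside, with four digits on a black face. Grip the block across y (20 mm). Board 4 mm thick; loose, 35-95 g, lies board down. Origin: centre of the underside, z up. Grip from above, fingertips above the board, 9 mm over its underside.
- relay_module: Relay module: broad blue board 62 (x) by 46 (y) mm; in its middle a black block 30 (x) by 22 (y) mm, top at 26 mm; at x = -25 mm a grey strip 8 (x) by 34 (y) mm, top at 12 mm. Grip the black block across y (22 mm). Board 4 mm thick; loose, 35-95 g, lies board down. Origin: centre of the underside, z up. Grip from above, fingertips above the board, 9 mm over its underside.
- sensor_module: Sensor module: small blue board 50 (x) by 24 (y) mm; two upright metal cans 18 mm in diameter at x = -13 and +13 mm, tops at 24 mm. Grip both cans at once along x (44 mm over both). Board 4 mm thick; loose, 35-95 g, lies board down. Origin: centre of the underside, z up. Grip from above, fingertips above the board, 9 mm over its underside.
- lamp_module: Lamp module: round blue board 52 mm in diameter; in its middle a metal cylinder 26 mm in diameter, top at 24 mm, with a yellow spot. Grip the cylinder in any direction. Board 4 mm thick; loose, 35-95 g, lies board down. Origin: centre of the underside, z up. Grip from above, fingertips above the board, 9 mm over its underside.
- display_nest: Nest of the display module: light grey plate 120 (x) by 66 (y) mm, recess 104 (x) by 50 (y) mm, the longest. Fixed, 10 mm tall; the recess is 6 mm deep, its black floor 4 mm above the bench, 7 mm wider than the module on every side. Origin: centre of its underside, z up.
- relay_nest: Nest of the relay module: light grey plate 92 (x) by 76 (y) mm, recess 76 (x) by 60 (y) mm, the broadest rectangle. Fixed, 10 mm tall; the recess is 6 mm deep, its black floor 4 mm above the bench, 7 mm wider than the module on every side. Origin: centre of its underside, z up.
- sensor_nest: Nest of the sensor module: light grey plate 80 (x) by 54 (y) mm, recess 64 (x) by 38 (y) mm, the smallest. Fixed, 10 mm tall; the recess is 6 mm deep, its black floor 4 mm above the bench, 7 mm wider than the module on every side. Origin: centre of its underside, z up.
- lamp_nest: Nest of the lamp module: light grey plate 84 by 84 mm, round recess 66 mm in diameter. Fixed, 10 mm tall; the recess is 6 mm deep, its black floor 4 mm above the bench, 7 mm wider than the module on every side. Origin: centre of its underside, z up.
- flux_bottle: Small amber bottle, 36 mm in diameter, 60 mm tall, standing loose among the modules and nests; not to be knocked over. Origin at the centre of its underside. The other small things nearby (solder reel, cup, heat sink, transformer, card roll) are under 35 mm tall.
There are look-alikes about, which are no part of the job. Leave any red look-alike of the sensor_module alone. What is shaped like the relay_module but green is not meant.

How it is judged:
At the end, for the whole second after the job is handed in: All four modules lie at rest in their own nests: each origin within 12 mm of its nest's centre seen from above, its underside less than 6 mm above the nest's underside (the recess floor is at 4 mm), tilted less than 0.04 rad, components up; no module is moving (horizontal distance between display_module and display_nest below 0.012 m and z of display_module in the frame of display_nest below 0.006 m and angle between each of display_module, relay_module, sensor_module, lamp_module's own z axis and vertical below 0.04 rad and linear speed of each of display_module, relay_module, sensor_module, lamp_module below 0.02 m/s and angular speed of each of display_module, relay_module, sensor_module, lamp_module below 0.2 rad/s and horizontal distance between relay_module and relay_nest below 0.012 m and z of relay_module in the frame of relay_nest below 0.006 m and horizontal distance between sensor_module and sensor_nest below 0.012 m and z of sensor_module in the frame of sensor_nest below 0.006 m and horizontal distance between lamp_module and lamp_nest below 0.012 m and z of lamp_module in the frame of lamp_nest below 0.006 m); the robot touches nothing.
It fails at once if the flux bottle is knocked over (leans more than about 30 degrees) (angle between flux_bottle's own z axis and vertical above 0.52 rad).
It fails at once if the display module is dropped or slammed into its nest (faster than 0.5 m/s within 3 cm above it) (horizontal distance between display_module and display_nest below 0.04 m and z of display_module in the frame of display_nest below 0.03 m and linear speed of display_module above 0.5 m/s).
It fails at once if the relay module is dropped or slammed into its nest (faster than 0.5 m/s within 3 cm above it) (horizontal distance between relay_module and relay_nest below 0.04 m and z of relay_module in the frame of relay_nest below 0.03 m and linear speed of relay_module above 0.5 m/s).
It fails at once if the sensor module is dropped or slammed into its nest (faster than 0.5 m/s within 3 cm above it) (horizontal distance between sensor_module and sensor_nest below 0.04 m and z of sensor_module in the frame of sensor_nest below 0.03 m and linear speed of sensor_module above 0.5 m/s).
It fails at once if the lamp module is dropped or slammed into its nest (faster than 0.5 m/s within 3 cm above it) (horizontal distance between lamp_module and lamp_nest below 0.04 m and z of lamp_module in the frame of lamp_nest below 0.03 m and linear speed of lamp_module above 0.5 m/s).
It also fails if it takes over 96 s, if anything falls off the work surface, if the arm or the gripper's body presses on something with over 40 N, if the wrist force passes 120 N, or if a joint passes its speed limit or range.

## Robot

A 6-joint arm with a two-finger parallel gripper is mounted at the origin on the work surface. World frame = base frame: x ahead of the robot, y to its left, z up, the work surface at z = 0. Lengths are in m, angles in rad, forces in N, time in s.
With the tool pointing down it reaches from about 0.35 to 0.875 m from the base axis. Payload 4.2 kg.
Tool frame: the origin (TCP) lies midway between the tips of the shut fingers; the grasp point (between the pads) lies 19 mm behind it; z points along the fingers, y is the direction in which the jaws open and shut (so a half turn about z gives the same grasp; the last joint's range is limited). The gripper opens to 87 mm and grips with 3 to 60 N. Pads are 19 mm wide; open, the fingers measure 117 mm over their backs; the gripper's body (75 mm by 190 mm) begins 51 mm behind the grasp point.
Start: joints at [-1.089, 0.385, 0.008, 0, -1.194, -0.259], TCP at [0.138, -0.61, 0.196] pointing down, gripper open.
Joint ranges: [-3.14, 3.14], [-1.21, 2.06], [-1.07, 1.41], [-3.16, 2.05], [-2.99, -0.16], [-3.1, 3.1]. Speed limits (rad/s): [2.79, 2.79, 3.14, 3.14, 3.14, 3.14].

## Interface

Orientations are given as a unit quaternion [w, x, y, z].
In Python, from cell import readout, get_image, calibration, workorder gives the robot as it stands. The module is installed in compiled form; this text tells all that it offers.
- The arm moves only by the tool play_rows, never from a script. Its argument "motion" is a list of rows, each a list of 2 entries, a list of its own where there are three numbers: the shift along the tool's x, y, z in cm, then the turn, a rotation vector about the tool's x, y, z in rad. In form: [[[tx, ty, tz], [ax, ay, az]], ...]. A call has exactly 10 rows; each row is the pose to reach, as a shift and turn from the pose commanded when the call began, along the tool's axes at that moment; what a row does not reach only later rows make up. A row lasts 1/8 s, in which the tool goes at most 62.5 mm and 10.7 degrees, less where a joint would pass 70% of its speed; a pose out of reach is approached as far as the arm can. A call with a gripper value outside its range is refused whole. "hand" is the opening, from 0 (shut) to 1 (fully open), set as the call begins (left out, the last holds). The fingers move at their own pace and stop on an object; the grip force is fixed at half the most. Time passes only in rows, so rows that repeat a pose let the fingers close, or fill a call up. It gives the time, the measured TCP pose, the force and the opening at its end, in the units of the state.
- readout.sense(): the state, without advancing time (a new reading comes with each control period).
- get_image(name): name is "scene" or "side" or "wrist"; returns (picture, depth): 420x560x3 uint8, red, green, blue; 420x560 float32, m along the optical axis (not along the pixel's ray), 0 where there is no reading.
- calibration(name): a dict with "fx", "fy", "cx", "cy" (pixels), "k1" (the pictures are not rectified: a ray, as slopes to the right and down, at radius r is drawn at 1 + k1 r^2 times it, then the intrinsics apply), "position" and "orientation" of the camera in the world. Camera axes: x right, y down, z forward; pixel columns grow to the right and rows downward; lengths in m; the calibration is good to about 2 mm. A picture is of the moment at which its call begins: read the wrist's pose just before it. calibration takes no time and is no camera call; for the wrist camera it gives the pose at the moment of the call.
- workorder.close_job(): hands the job in, once; it reports no verdict.
The state is a dict: "time": time; "qpos": joint angles; "dq": joint speeds; "tau": joint torques, N m; "eef_pos": TCP position; "ee_rot": TCP orientation; "contact_force": force on the tool from outside, world axes, zero at the start; "wrist_torque": the same for the moment, N m; "opening": finger opening in m.
Only numpy, scipy, OpenCV 4.12 (cv2) and the standard library are available. Lean on these libraries where they do the work, as an engineer would, in place of code of your own. Each camera call takes 0.05 s, during which the arm holds its last target.

## Working session

There is one attempt and no reset: what is moved stays moved. The work goes in short steps, Python scripts to look and compute and a tool call to move; the robot and the scene stay as the last step left them, time stands still between calls to the robot, and variables do not carry over. Pictures are saved under pics/ and viewed, and the job is handed in when it is done.

Besides the shell and the picture viewer there is one more tool, called after ">>>" as name(argument=value, ...) on one line, values as JSON. play_rows: Moves the arm, as the interface text tells. Its arguments: {"type":"object","properties":{"motion":{"type":"array"},"hand":{"type":"number"}},"required":["motion"]}

```bash
mkdir -p pics
python3 - <<'E'
from cell import readout,get_image,calibration
import cv2
print(readout.sense())
for n in ["scene","side","wrist"]:
    c=calibration(n);p,d=get_image(n);print(n,c)
    cv2.imwrite(f"pics/{n}0.png",p[:,:,::-1])
    import numpy as np;np.save(f"pics/{n}0_d.npy",d)
E
```

```text
{'time': 0.0, 'qpos': array([-1.08941362e+00,  3.85556849e-01,  6.62593509e-03, -5.11396642e-04,
       -1.19399840e+00, -2.58607657e-01]), 'dq': array([-5.63493017e-05, -1.63812562e-03, -2.30041579e-04, -3.56260375e-04,
       -1.62004468e-03, -1.82223513e-03]), 'tau': array([ 2.36866526e-05, -3.90663493e+01,  1.87399489e+01,  4.21994135e+00,
        1.08723639e-02, -1.87197857e-04]), 'eef_pos': array([ 0.13796215, -0.60890232,  0.1944577 ]), 'ee_rot': array([-1.64079163e-04, -1.11063514e-01,  9.93812710e-01,  1.08026535e-03]), 'contact_force': array([ 0.83081804, -0.47305613, -0.80679205]), 'wrist_torque': array([-0.02436435, -0.03546296,  0.01456013]), 'opening': 0.08675514948263974}
scene {'fx': 505.96379952168246, 'fy': 505.96379952168246, 'cx': 276.8377964199514, 'cy': 210.97763343934903, 'k1': -0.14951154006822742, 'position': array([ 0.99766685, -0.86667237,  0.78292142]), 'orientation': array([-0.43399187,  0.86700527,  0.21956228, -0.10837581])}
side {'fx': 425.0429406716674, 'fy': 425.0429406716674, 'cx': 272.20564091664926, 'cy': 210.2896526649104, 'k1': -0.02182410672632327, 'position': array([0.24927927, 0.79640266, 0.77372351]), 'orientation': array([ 0.06931801, -0.150527  ,  0.89747793, -0.40874198])}
wrist {'fx': 337.23941347092784, 'fy': 337.23941347092784, 'cx': 278.16888848374776, 'cy': 210.17366460682666, 'k1': -0.0591464025388638, 'position': array([ 0.05662824, -0.62761291,  0.3829621 ]), 'orientation': array([0.09416921, 0.61639723, 0.77258971, 0.11954809])}
```

View pics/scene0.png

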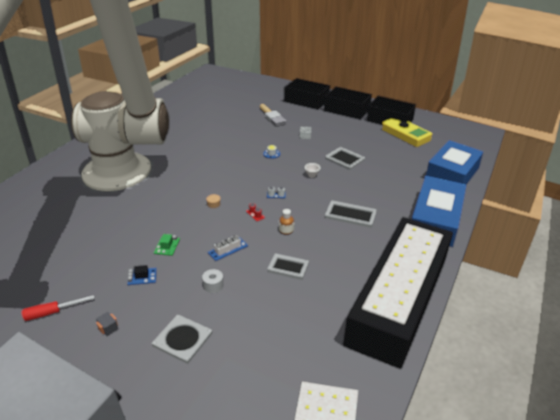

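View pics/side0.png

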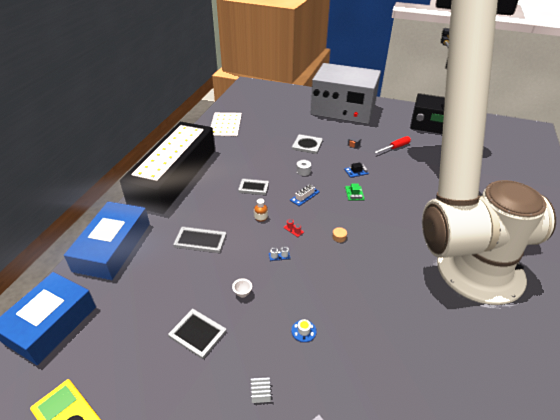

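View pics/wrist0.png

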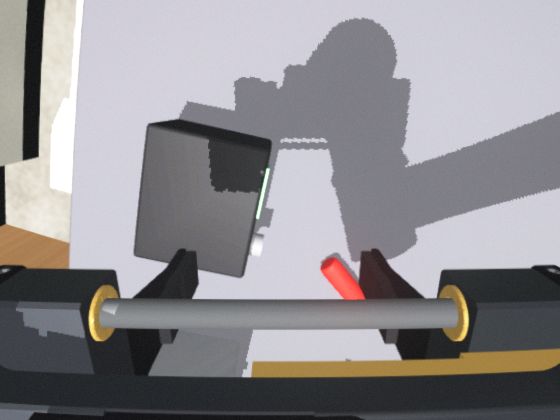

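The scene picture shows these parts, by pixel:
- **Modules:** display (228,247), blue relay (141,273), blue sensor (277,192), lamp (272,152).
- **Look-alikes:** green relay (167,243), red sensor (256,212).
- **Nests:** display (351,213), sensor (289,265), relay (346,157), lamp (182,337).
- **Bottle:** (287,222).

Next I'll make rectified top views.

```bash
cat > h.py <<'E'
import numpy as np, cv2
from scipy.spatial.transform import Rotation as R
def Rm(q): return R.from_quat([q[1],q[2],q[3],q[0]]).as_matrix()
def proj(c,P):
    P=np.asarray(P,float); v=(P-c['position'])@Rm(c['orientation'])
    s=v[...,:2]/v[...,2:]; r2=(s**2).sum(-1,keepdims=True); s=s*(1+c['k1']*r2)
    return s*[c['fx'],c['fy']]+[c['cx'],c['cy']]
def ray(c,px):
    px=np.asarray(px,float)
    K=np.array([[c['fx'],0,c['cx']],[0,c['fy'],c['cy']],[0,0,1]])
    s=cv2.undistortPoints(px.reshape(-1,1,2),K,np.array([c['k1'],0,0,0]))[:,0]
    return np.c_[s,np.ones(len(s))]@Rm(c['orientation']).T
def hit(c,px,z):
    d=ray(c,px); o=c['position']; return o+d*((z-o[2])/d[:,2])[:,None]
def ortho(img,c,x0,x1,y0,y1,z,mm=1.0):
    # rows: x decreasing downward (up = +x), cols: y decreasing to right
    xs=np.arange(x1,x0,-mm/1000); ys=np.arange(y1,y0,-mm/1000)
    X,Y=np.meshgrid(xs,ys,indexing='ij'); uv=proj(c,np.stack([X,Y,0*X+z],-1)).astype(np.float32)
    return cv2.remap(img,uv[...,0],uv[...,1],cv2.INTER_CUBIC)
def q2R(q): return Rm(q)
E
python3 - <<'E'
from h import *
from cell import calibration
for n,pts in {"scene":dict(disp=(228,247),relay=(141,276),green=(167,245),sens=(277,193),red=(256,214),lamp=(272,155),dn=(351,213),sn=(289,265),rn=(346,157),ln=(182,337),bot=(287,232),cup=(312,174),heat=(306,133),reel=(212,285),card=(213,202)),
 "side":dict(disp=(305,197),relay=(356,171),green=(355,193),sens=(279,255),red=(293,229),lamp=(303,332),dn=(200,239),sn=(254,186),rn=(198,332),ln=(307,143),bot=(261,217),heat=(261,392),card=(340,237))}.items():
    c=calibration(n)
    for k,p in pts.items(): print(n,k,hit(c,[p],0.008)[0].round(3)[:2])
img=cv2.imread("pics/scene0.png");c=calibration("scene")
cv2.imwrite("pics/o1.png",ortho(img,c,0.2,0.8,-0.45,0.35,0.008,1))
img=cv2.imread("pics/side0.png");c=calibration("side")
cv2.imwrite("pics/o2.png",ortho(img,c,0.2,0.8,-0.45,0.35,0.008,1))
E
```

```text
scene disp [ 0.475 -0.134]
scene relay [ 0.359 -0.309]
scene green [ 0.345 -0.197]
scene sens [0.471 0.115]
scene red [0.468 0.008]
scene lamp [0.363 0.284]
scene dn [0.679 0.127]
scene sn [ 0.628 -0.12 ]
scene rn [0.563 0.38 ]
scene ln [ 0.541 -0.402]
scene bot [ 0.571 -0.019]
scene cup [0.513 0.246]
scene heat [0.392 0.459]
scene reel [ 0.512 -0.255]
scene card [ 0.343 -0.001]
side disp [ 0.469 -0.12 ]
side relay [ 0.355 -0.293]
side green [ 0.337 -0.185]
side sens [0.468 0.117]
side red [0.462 0.017]
side lamp [0.352 0.306]
side dn [0.676 0.13 ]
side sn [ 0.624 -0.121]
side rn [0.558 0.377]
side ln [ 0.54  -0.399]
side bot [0.558 0.001]
side heat [0.391 0.454]
side card [0.34  0.007]
```

Run:
```python
from h import *
from cell import calibration
C={n:calibration(n) for n in("scene","side")}
I={n:cv2.imread(f"pics/{n}0.png") for n in C}
def tile(n,x,y,z,h=0.07,mm=0.5,S=280):
    o=ortho(I[n],C[n],x-h,x+h,y-h,y+h,z,mm)[:S,:S].copy()
    for k in range(0,S,20):
        cv2.line(o,(k,0),(k,4),(0,255,255)); cv2.line(o,(0,k),(4,k),(0,255,255))
    return o
def sheet(names,fn):
    rows=[]
    for n in("scene","side"): rows.append(np.hstack([tile(n,*p) for p in names]))
    o=np.vstack(rows); cv2.imwrite(fn,cv2.resize(o,None,fx=800/o.shape[1],fy=800/o.shape[1],interpolation=cv2.INTER_CUBIC) if 1 else o)
sheet([(0.471,-0.127,.004),(0.357,-0.300,.004)],"pics/a1.png")
sheet([(0.470,0.116,.004),(0.357,0.294,.004)],"pics/a2.png")
sheet([(0.678,0.128,.010),(0.626,-0.12,.010)],"pics/a3.png")
sheet([(0.561,0.378,.010),(0.541,-0.401,.010)],"pics/a4.png")
import os
for k in range(1,5):
    o=cv2.imread(f"pics/a{k}.png");cv2.imwrite(f"pics/a{k}.png",cv2.resize(o,(600,600)))
```

```text
(no output)
```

View pics/a1.png

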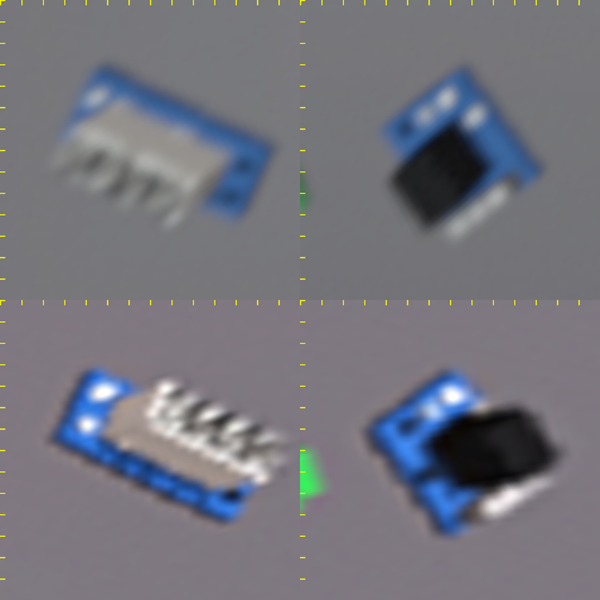

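View pics/a2.png

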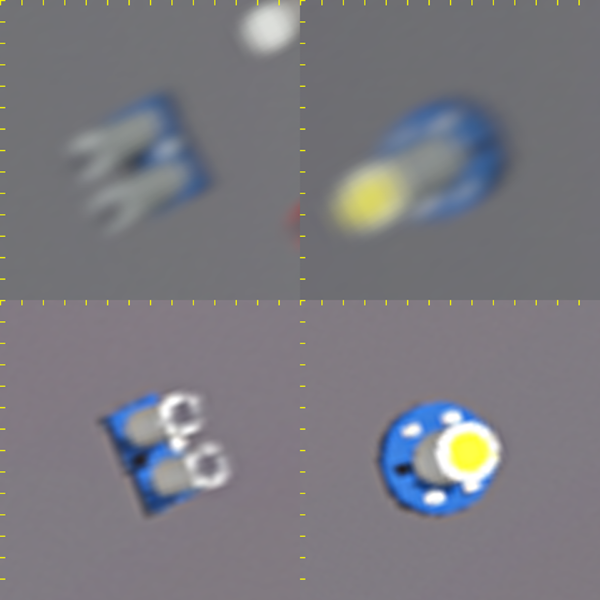

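View pics/a3.png

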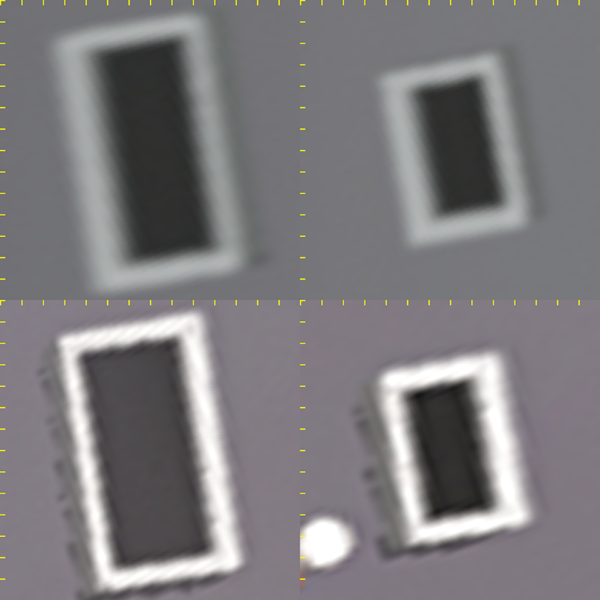

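View pics/a4.png

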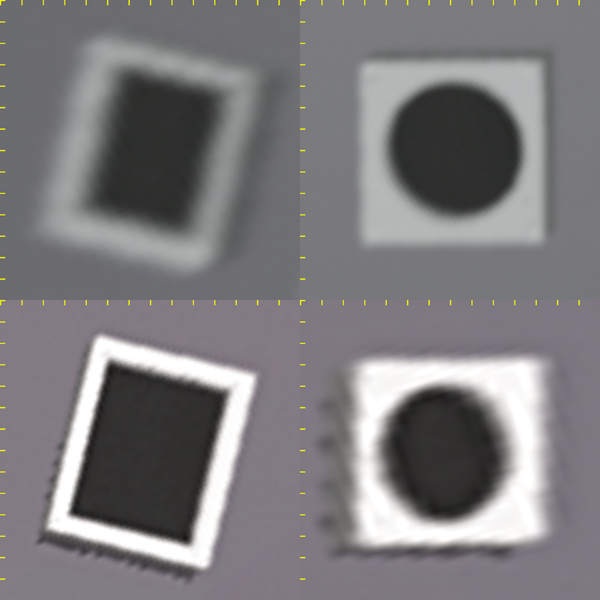

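All four nests and modules agree between the two views. The plates are 120x66, 80x54, 92x76 and 84 mm, and the module edges measure 90, 62, 50 and about 52 mm. The modules differ by 4–5 mm in y because the visible near edges are at z=0, so I'll average them and refine with the wrist camera.

The targets in world axes are below (m, yaw in degrees):

| Item | Module | Nest |
|---|---|---|
| Relay | (.356,-.303), 37.5 | (.560,.377), -14.7 |
| Lamp | (.353,.297) | (.540,-.402) |
| Display | (.474,-.1345), 64.5 | (.677,.128), 9 |
| Sensor | (.468,.112), 26 | (.6265,-.122), 9.6 |

The first target is the blue relay at scene (141,273). The look-alike at (167,243) is green and not meant. The a1 crop shows the blue board clearly.

```bash
cat > go.py <<'E'
import sys
from h import *
from cell import readout
# usage: go.py x y z psi(deg, tool x yaw)
def go(x,y,z,psi):
    s=readout.sense(); M=Rm(s['ee_rot']); p=np.radians(psi)
    cur=np.degrees(np.arctan2(M[1,0],M[0,0]))
    while psi-cur>90: psi-=180
    while psi-cur<-90: psi+=180
    p=np.radians(psi)
    T=np.array([[np.cos(p),np.sin(p),0],[np.sin(p),-np.cos(p),0],[0,0,-1]])
    d=M.T@(np.array([x,y,z])-s['eef_pos'])*100
    rv=R.from_matrix(M.T@T).as_rotvec()
    print('t',round(s['time'],2),'pos',s['eef_pos'].round(4),'cur psi',cur.round(2),'q',s['qpos'].round(2),'F',s['contact_force'].round(1),'open',round(s['opening'],4))
    print('shift cm',d.round(2),'rv',rv.round(4),'psi',psi)
if __name__=="__main__": go(*map(float,sys.argv[1:5]))
E
python3 go.py .356 -.303 .20 37.5
```

```text
t 0.15 pos [ 0.138  -0.6091  0.1947] cur psi -167.24 q [-1.09  0.39  0.01 -0.   -1.19 -0.26] F [-0.1 -0.3 -0.4] open 0.0873
shift cm [-28.02  25.04  -0.49] rv [ 1.600e-03  2.000e-04 -4.318e-01] psi -142.5
```

Run:
```python
from h import *
from cell import calibration,readout
c=calibration("wrist");s=readout.sense();M=Rm(s['ee_rot'])
for off in(-.02,0,.02,.04,.08,.12):
    for z in (0,): print(off,proj(c,np.array([*(s['eef_pos']+M[:,0]*off)[:2],z])).round())
```

```text
-0.02 [278. 196.]
0 [278. 179.]
0.02 [278. 162.]
0.04 [278. 145.]
0.08 [278. 108.]
0.12 [278.  69.]
```

>>> play_rows(motion=[[[-3,2.7,0],[0,0,-0.05]],[[-7,6.2,0],[0,0,-0.11]],[[-11,9.8,-0.3],[0,0,-0.17]],[[-15,13.4,-0.4],[0,0,-0.23]],[[-19,17,-0.5],[0,0,-0.29]],[[-23,20.5,-0.5],[0,0,-0.36]],[[-26,23.2,-0.5],[0,0,-0.4]],[[-28,25,-0.5],[0,0,-0.43]],[[-28,25,-0.5],[0,0,-0.432]],[[-28,25,-0.5],[0,0,-0.432]]], hand=1)

```text
time: 1.4
eef_pos: [0.3557, -0.304, 0.2004]
ee_rot: [-0.0, -0.321, 0.947, 0.0]
contact_force: [-0.7, 0.2, 0.3]
opening: 0.0868
```

```bash
cat > w.py <<'E'
import sys
from h import *
from cell import get_image,calibration,readout
# w.py name x y z : wrist ortho tile 140mm centred at x,y, plane z, 4px/mm
def shot(name,x,y,z,h=.07):
    c=calibration("wrist"); p,d=get_image("wrist"); p=p[:,:,::-1].copy()
    cv2.imwrite(f"pics/{name}_raw.png",p)
    o=ortho(p,c,x-h,x+h,y-h,y+h,z,2*h*1000/560)[:560,:560].copy()
    for k in range(0,560,40): # every 10 mm for h=.07
        cv2.line(o,(k,0),(k,6),(0,255,255)); cv2.line(o,(0,k),(6,k),(0,255,255))
    cv2.drawMarker(o,(280,280),(0,0,255),cv2.MARKER_CROSS,14)
    cv2.imwrite(f"pics/{name}.png",o)
shot(sys.argv[1],*map(float,sys.argv[2:5]))
E
python3 w.py w1 .356 -.303 .004
```

```text
(no output)
```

View pics/w1.png

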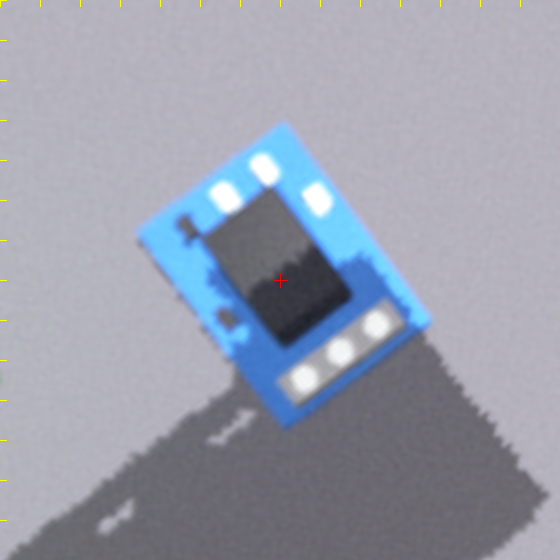

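The w1 wrist view shows the blue relay centred at crop pixel (285,276), with an edge of 251 px = 62.7 mm, which matches. The relay is at (.357,-.3043), yaw 36.5.

```bash
python3 go.py .357 -.3043 .009 36.5
```

```text
t 1.45 pos [ 0.3555 -0.3042  0.2004] cur psi -142.54 q [-0.36  0.11 -0.35  0.   -1.11 -0.56] F [-0.3 -0.2  0.3] open 0.0868
shift cm [-0.12 -0.11 19.14] rv [ 0.0004 -0.0003  0.0168] psi -143.5
```

>>> play_rows(motion=[[[-0.1,-0.1,2],[0,0,0.017]],[[-0.1,-0.1,5],[0,0,0.017]],[[-0.1,-0.1,8],[0,0,0.017]],[[-0.1,-0.1,11],[0,0,0.017]],[[-0.1,-0.1,14],[0,0,0.017]],[[-0.1,-0.1,16],[0,0,0.017]],[[-0.1,-0.1,17.5],[0,0,0.017]],[[-0.1,-0.1,18.5],[0,0,0.017]],[[-0.1,-0.1,19],[0,0,0.017]],[[-0.1,-0.1,19.1],[0,0,0.017]]])

```text
time: 2.7
eef_pos: [0.3574, -0.3043, 0.0096]
ee_rot: [0.0, -0.313, 0.95, -0.0]
contact_force: [0.6, -0.5, 0.6]
opening: 0.0875
```

>>> play_rows(motion=[[[0,0,0],[0,0,0]],[[0,0,0],[0,0,0]],[[0,0,0],[0,0,0]],[[0,0,0],[0,0,0]],[[0,0,0],[0,0,0]],[[0,0,0],[0,0,0]],[[0,0,0],[0,0,0]],[[0,0,0],[0,0,0]],[[0,0,-0.3],[0,0,0]],[[0,0,-1],[0,0,0]]], hand=0)

```text
time: 3.95
eef_pos: [0.3571, -0.304, 0.0197]
ee_rot: [-0.0, -0.314, 0.95, 0.0]
contact_force: [-0.2, 0.2, 0.8]
opening: 0.0017
```

The fingers closed to 1.7 mm, so the grasp missed. I'll look.

Run:
```python
from cell import get_image,readout
import cv2,numpy as np
print(readout.sense()['opening'])
p,_=get_image("wrist");q,_=get_image("scene");r,_=get_image("side")
a=cv2.resize(q[220:320,90:220],(400,308));b=cv2.resize(r[120:220,300:430],(400,308))
o=np.vstack([np.hstack([a,b])]);cv2.imwrite("pics/m1.png",o[:,:,::-1]);cv2.imwrite("pics/m1w.png",p[:,:,::-1])
```

```text
0.001677259245209177
```

View pics/m1.png

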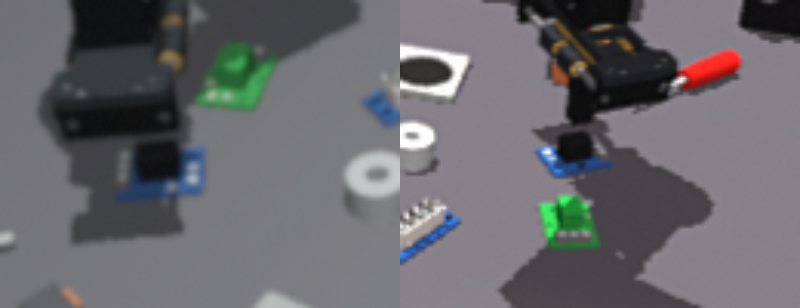

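View pics/m1w.png

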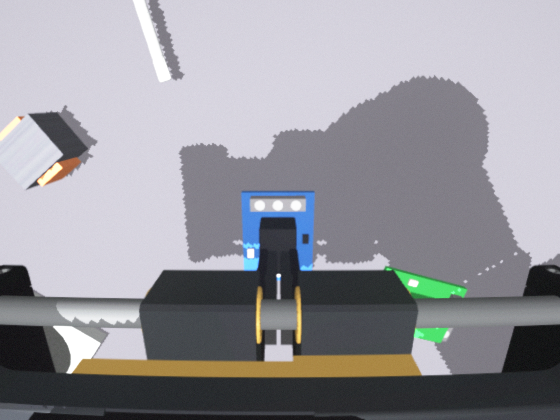

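Run:
```python
from h import *
from cell import get_image,readout,calibration
s=readout.sense();M=Rm(s['ee_rot']);t=s['eef_pos'];print(t)
for n in("scene","side","wrist"):
    c=calibration(n);p,d=get_image(n)
    uv=proj(c,t);ug=proj(c,t-M[:,2]*.019);mo=proj(c,[.357,-.3043,.026])
    print(n,uv.round(1),ug.round(1),mo.round(1))
    o=p[:,:,::-1].copy()
    u,v=uv.astype(int)
    if n!="wrist":
        k=cv2.resize(o[v-50:v+30,u-50:u+50],None,fx=6,fy=6,interpolation=cv2.INTER_CUBIC)
        for q,col in((uv,(0,0,255)),(ug,(0,255,255)),(mo,(255,0,255))): cv2.drawMarker(k,tuple(((q-[u-50,v-50])*6).astype(int).tolist()),col,cv2.MARKER_CROSS,16,1)
        cv2.imwrite(f"pics/c_{n}.png",k)
    print(d[max(0,v-12):v+14:3,u-12:u+13:4].round(3), "cam depth of tcp",((t-c['position'])@Rm(c['orientation']))[2])
```

```text
[ 0.35786911 -0.30421825  0.02018948]
scene [141.1 270.4] [139.6 264.1] [140.3 268.4]
[[0.957 0.962 0.959 0.966 0.968 1.154 1.159]
 [0.964 0.967 0.965 0.965 0.967 1.151 1.147]
 [0.967 0.971 1.141 1.144 1.147 1.14  1.143]
 [1.132 1.132 1.092 1.095 1.099 1.127 1.131]
 [1.108 1.091 1.089 1.089 1.088 1.123 1.116]
 [1.1   1.083 1.083 1.089 1.086 1.113 1.11 ]
 [1.087 1.105 1.089 1.092 1.094 1.108 1.107]
 [1.085 1.096 1.094 1.096 1.095 1.095 1.097]
 [1.089 1.087 1.089 1.089 1.09  1.09  1.093]] cam depth of tcp 1.0961650558130565
side [356.1 165.6] [356.9 160.4] [356.7 164. ]
[[1.397 1.404 1.399 1.277 1.264 1.164 1.172]
 [1.389 1.39  1.381 1.275 1.272 1.174 1.392]
 [1.368 1.374 1.372 1.274 1.282 1.371 1.37 ]
 [1.362 1.361 1.361 1.36  1.318 1.36  1.358]
 [1.347 1.347 1.306 1.299 1.294 1.347 1.344]
 [1.33  1.324 1.309 1.298 1.302 1.311 1.335]
 [1.326 1.309 1.31  1.306 1.309 1.312 1.32 ]
 [1.317 1.304 1.303 1.308 1.302 1.31  1.308]
 [1.297 1.297 1.295 1.294 1.297 1.295 1.3  ]] cam depth of tcp 1.305908583892765
wrist [276.9 248.5] [276.8 262.5] [277.6 251.4]
[[0.196 0.    0.197 0.197 0.198 0.198 0.197]
 [0.197 0.197 0.196 0.197 0.198 0.198 0.197]
 [0.198 0.198 0.197 0.199 0.197 0.197 0.198]
 [0.199 0.198 0.197 0.197 0.198 0.198 0.198]
 [0.199 0.199 0.199 0.199 0.198 0.2   0.199]
 [0.173 0.173 0.197 0.199 0.2   0.198 0.199]
 [0.17  0.172 0.175 0.174 0.174 0.174 0.174]
 [0.167 0.167 0.171 0.171 0.17  0.17  0.17 ]
 [0.164 0.164 0.167 0.168 0.166 0.166 0.168]] cam depth of tcp 0.2043701408557973
```

View pics/c_scene.png

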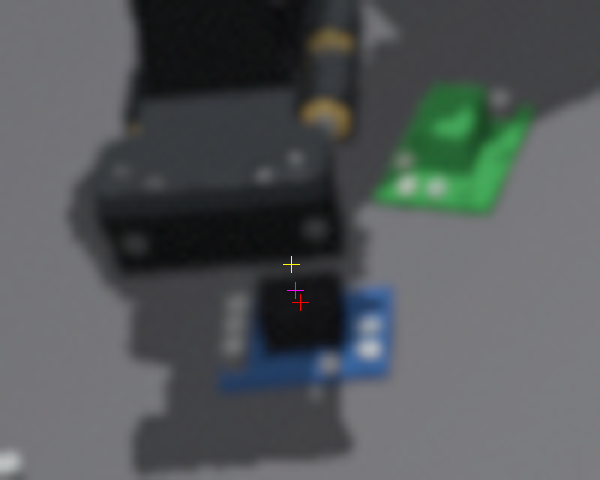

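View pics/c_side.png

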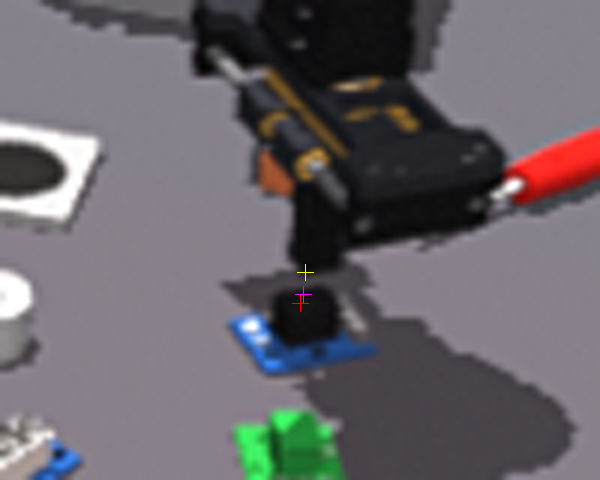

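Run:
```python
from h import *
from cell import get_image,readout,calibration
s=readout.sense();M=Rm(s['ee_rot']);t=s['eef_pos']
def cloud(n):
    c=calibration(n);p,d=get_image(n)
    vv,uu=np.mgrid[0:420,0:560];px=np.c_[uu.ravel(),vv.ravel()].astype(float)
    r=ray(c,px).reshape(420,560,3); P=c['position']+r*d[...,None]; P[d==0]=np.nan
    return P,d
P,d=cloud("wrist")
for u in(270,284):
  for v in range(200,300,6): print(u,v,d[v,u].round(3),((P[v,u]-t)@M).round(4)*1000, P[v,u,2].round(4))
for n in("scene","side"):
    P,d=cloud(n); L=(P-t)@M
    m=(abs(L[...,0])<.03)&(abs(L[...,1])<.06)&(P[...,2]>.02)&(P[...,2]<.09)
    for zz in np.arange(.02,.09,.005):
        k=m&(P[...,2]>=zz)&(P[...,2]<zz+.005)
        if k.any(): print(n,zz.round(3),k.sum(),(np.nanmin(L[k],0)*1000).round(),(np.nanmax(L[k],0)*1000).round())
```

```text
270 200 0.203 [28.  -4.6  7.4] 0.0121
270 206 0.206 [23.9 -4.7  8.7] 0.0108
270 212 0.214 [17.9 -4.9 15.3] 0.0043
270 218 0.213 [14.7 -4.8 12.8] 0.0068
270 224 0.203 [14.5 -4.6  2.4] 0.0172
270 230 0.195 [13.8 -4.4 -6. ] 0.0256
270 236 0.197 [ 9.6 -4.4 -4.8] 0.0244
270 242 0.197 [ 6.3 -4.4 -6. ] 0.0256
270 248 0.2 [ 1.9 -4.5 -4.7] 0.0243
270 254 0.175 [  9.   -3.9 -28.3] 0.0479
270 260 0.166 [ 10.   -3.7 -37.4] 0.057
270 266 0.161 [  9.6  -3.6 -43.1] 0.0627
270 272 0.156 [  9.3  -3.5 -48.6] 0.0682
270 278 0.149 [  9.7  -3.3 -54.9] 0.0745
270 284 0.144 [  9.7  -3.2 -60.2] 0.0798
270 290 0.14 [  9.5  -3.1 -64.8] 0.0843
270 296 0.136 [  9.5  -3.  -69.4] 0.089
284 200 0.205 [27.6  3.9  9.1] 0.0104
284 206 0.206 [23.8  3.9  9.1] 0.0105
284 212 0.215 [17.7  4.  15.9] 0.0037
284 218 0.213 [14.6  4.  13.3] 0.0062
284 224 0.202 [14.7  3.8  1.8] 0.0178
284 230 0.195 [13.7  3.7 -5.6] 0.0252
284 236 0.196 [10.   3.7 -5.6] 0.0252
284 242 0.198 [ 6.   3.8 -5.2] 0.0248
284 248 0.199 [ 2.3  3.8 -5.6] 0.0252
284 254 0.173 [  9.7   3.3 -29.8] 0.0494
284 260 0.167 [  9.6   3.2 -36.6] 0.0562
284 266 0.1
[... 235 characters left out ...]
cene 0.02 47 [-14. -15.  -5.] [17. 12. -0.]
scene 0.025 87 [-14. -16. -10.] [16. 10. -5.]
scene 0.045 1 [  6.  -7. -27.] [  6.  -7. -27.]
side 0.02 40 [-15. -14.  -5.] [19. 14. -1.]
side 0.025 14 [-13.  -7.  -8.] [15. 13. -6.]
side 0.04 1 [ -6.  -4. -24.] [ -6.  -4. -24.]
side 0.045 10 [ -9.  -7. -30.] [ 13.  11. -26.]
side 0.05 17 [ -9.  -7. -35.] [ 12.  13. -31.]
side 0.055 11 [ -8.  -4. -40.] [ 13.  16. -36.]
side 0.06 10 [ -9.  -3. -45.] [  6.  15. -40.]
side 0.065 11 [-10.  -6. -50.] [  6.  14. -46.]
side 0.07 10 [-11.  -8. -55.] [  6.  13. -51.]
side 0.075 14 [-11.  -9. -60.] [  5.  14. -55.]
side 0.08 10 [-11. -14. -65.] [ -4.  15. -61.]
side 0.085 11 [-11.  -2. -70.] [  1.  17. -65.]
```

The depth data puts the real fingertips at about z=0.044, while the reported TCP z is 0.020, so the tips sit about 24 mm behind the reported TCP. The lateral position is correct and the block is untouched. I'll grip 22 mm lower, watching the force.

```bash
python3 go.py .357 -.3043 -.0125 36.5
```

```text
t 4.4 pos [ 0.3572 -0.304   0.0194] cur psi -143.46 q [-0.36  0.34 -0.59  0.   -0.64 -0.58] F [-0.2  0.5  0.3] open 0.0005
shift cm [ 0.04 -0.01  3.19] rv [ 0.0003 -0.0002  0.0007] psi -143.5
```

>>> play_rows(motion=[[[0,0,0],[0,0,0]],[[0,0,0],[0,0,0]],[[0,0,0],[0,0,0]],[[0,0,0],[0,0,0]],[[0,0,0.3],[0,0,0]],[[0,0,0.8],[0,0,0]],[[0,0,1.3],[0,0,0]],[[0,0,1.7],[0,0,0]],[[0,0,2],[0,0,0]],[[0,0,2],[0,0,0]]], hand=1)

```text
time: 5.65
eef_pos: [0.3572, -0.3039, -0.0007]
ee_rot: [-0.0, -0.314, 0.95, 0.0]
contact_force: [0.2, -0.1, -0.9]
opening: 0.0853
```

>>> play_rows(motion=[[[0,0,0.2],[0,0,0]],[[0,0,0.4],[0,0,0]],[[0,0,0.6],[0,0,0]],[[0,0,0.8],[0,0,0]],[[0,0,1.0],[0,0,0]],[[0,0,1.15],[0,0,0]],[[0,0,1.2],[0,0,0]],[[0,0,1.2],[0,0,0]],[[0,0,1.2],[0,0,0]],[[0,0,1.2],[0,0,0]]])

```text
time: 6.9
eef_pos: [0.3574, -0.304, -0.0124]
ee_rot: [0.0, -0.314, 0.95, -0.0]
contact_force: [0.0, 0.0, -0.2]
opening: 0.0867
```

Run:
```python
from h import *
from cell import get_image,readout,calibration
s=readout.sense();M=Rm(s['ee_rot']);t=s['eef_pos'];print(t,s['contact_force'])
c=calibration("wrist");p,d=get_image("wrist");cv2.imwrite("pics/w2.png",p[:,:,::-1])
for y in(-.045,.045): print(proj(c,t+M[:,1]*y+M[:,0]*.0095-M[:,2]*.0245))
```

```text
[ 0.35743557 -0.30404187 -0.01238006] [ 0.01261719  0.01623288 -0.18099452]
[192.89139874 249.90375965]
[362.12012825 250.12016248]
```

View pics/w2.png

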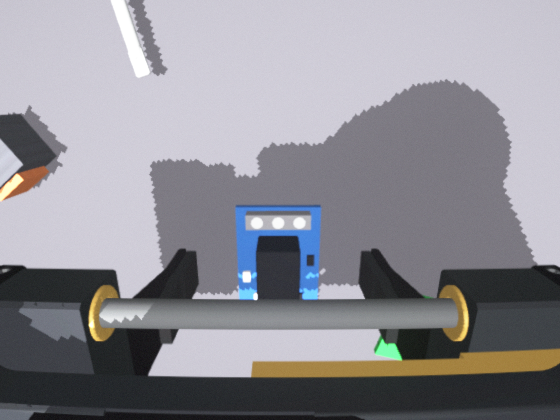

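>>> play_rows(motion=[[[0,0,0],[0,0,0]],[[0,0,0],[0,0,0]],[[0,0,0],[0,0,0]],[[0,0,0],[0,0,0]],[[0,0,0],[0,0,0]],[[0,0,0],[0,0,0]],[[0,0,0],[0,0,0]],[[0,0,-0.3],[0,0,0]],[[0,0,-1],[0,0,0]],[[0,0,-2],[0,0,0]]], hand=0)

```text
time: 8.2
eef_pos: [0.3572, -0.304, 0.0081]
ee_rot: [-0.0, -0.314, 0.95, 0.0]
contact_force: [-0.2, 0.4, 0.1]
opening: 0.0217
```

```bash
python3 go.py .560 .377 .13 -14.7
```

```text
t 8.2 pos [ 0.3572 -0.304   0.0081] cur psi -143.46 q [-0.36  0.36 -0.6   0.   -0.61 -0.58] F [-0.2  0.4  0.1] open 0.0217
shift cm [-56.84  42.64 -12.19] rv [ 2.000e-04 -4.000e-04  8.943e-01] psi -194.7
```

The relay is gripped (opening 21.7 mm). Carrying it to its nest now.

>>> play_rows(motion=[[[0,0,-2],[0,0,0]],[[-1,0.8,-5],[0,0,0.02]],[[-3.5,2.6,-8.5],[0,0,0.06]],[[-7,5.2,-11],[0,0,0.12]],[[-11,8.2,-12.2],[0,0,0.18]],[[-15,11.2,-12.2],[0,0,0.24]],[[-19,14.2,-12.2],[0,0,0.3]],[[-23,17.2,-12.2],[0,0,0.36]],[[-27,20.2,-12.2],[0,0,0.42]],[[-31,23.2,-12.2],[0,0,0.49]]])

```text
time: 9.45
eef_pos: [0.4685, 0.0687, 0.1305]
ee_rot: [0.001, -0.073, 0.997, 0.0]
contact_force: [-0.3, -1.0, -0.2]
opening: 0.0218
```

```bash
python3 go.py .560 .377 .13 -14.7
```

```text
t 9.45 pos [0.4685 0.0687 0.1305] cur psi -171.64 q [ 0.49  0.19 -0.45  0.   -0.93 -1.91] F [-0.3 -1.  -0.2] open 0.0218
shift cm [-13.54  29.18   0.08] rv [0.0007 0.0012 0.4025] psi -194.7
```

>>> play_rows(motion=[[[-1.7,3.7,0],[0,0,0.05]],[[-3.4,7.4,0],[0,0,0.1]],[[-5.1,11.1,0],[0,0,0.15]],[[-6.8,14.8,0],[0,0,0.2]],[[-8.5,18.5,0],[0,0,0.25]],[[-10.2,22.2,0],[0,0,0.31]],[[-11.6,25.2,0],[0,0,0.36]],[[-12.7,27.5,0],[0,0,0.39]],[[-13.4,28.8,0],[0,0,0.4]],[[-13.5,29.2,0],[0,0,0.402]]])

```text
time: 10.7
eef_pos: [0.5587, 0.3759, 0.1296]
ee_rot: [-0.0, 0.127, 0.992, -0.0]
contact_force: [-0.4, 0.2, 0.1]
opening: 0.0217
```

```bash
python3 w.py w3 .560 .377 .01; python3 go.py .560 .377 .0 -14.7
```

```text
t 10.75 pos [0.5587 0.3758 0.1296] cur psi 165.45 q [ 0.83  0.51  0.05 -0.   -1.1  -2.66] F [-0. -0. -1.] open 0.0217
shift cm [-0.1   0.15 12.96] rv [-0.0002 -0.0002  0.0026] psi 165.3
```

View pics/w3.png

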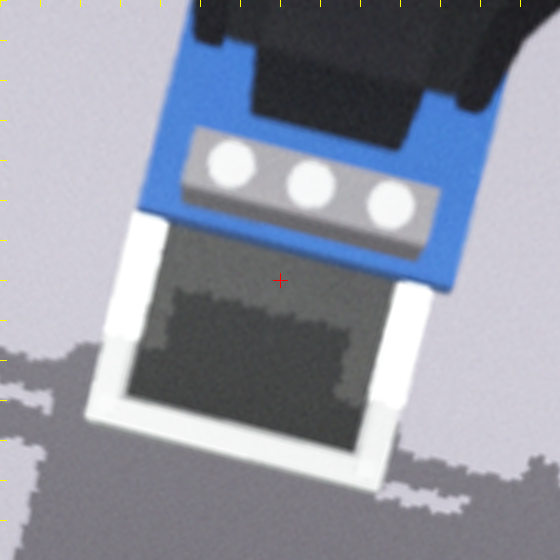

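View pics/w3_raw.png

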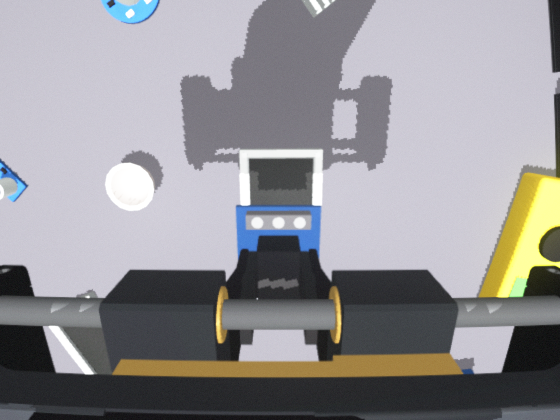

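The nest's visible edge is 75 mm, giving a centre of (.561,.377) and yaw -14.3, which agrees with the first estimate. Lowering now.

>>> play_rows(motion=[[[-0.1,0.1,2],[0,0,0.0]],[[-0.2,0.15,5],[0,0,0]],[[-0.2,0.15,8],[0,0,0]],[[-0.2,0.15,10],[0,0,0]],[[-0.2,0.15,11.5],[0,0,0]],[[-0.2,0.15,12.4],[0,0,0]],[[-0.2,0.15,13],[0,0,0]],[[-0.2,0.15,13.4],[0,0,0]],[[-0.2,0.15,13.7],[0,0,0]],[[-0.2,0.15,13.8],[0,0,0]]])

```text
time: 12.0
eef_pos: [0.5612, 0.3767, -0.0079]
ee_rot: [0.0, 0.127, 0.992, 0.0]
contact_force: [-1.2, -0.2, 4.5]
opening: 0.0219
```

>>> play_rows(motion=[[[0,0,0],[0,0,0]],[[0,0,0],[0,0,0]],[[0,0,0],[0,0,0]],[[0,0,0],[0,0,0]],[[0,0,-0.3],[0,0,0]],[[0,0,-1.5],[0,0,0]],[[0,0,-4],[0,0,0]],[[0,0,-8],[0,0,0]],[[0,0,-12],[0,0,0]],[[0,0,-15],[0,0,0]]], hand=1)

```text
time: 13.25
eef_pos: [0.5617, 0.3771, 0.145]
ee_rot: [0.001, 0.127, 0.992, 0.001]
contact_force: [-0.3, 0.3, -0.6]
opening: 0.0873
```

```bash
python3 w.py w4 .561 .377 .007; python3 go.py .353 .297 .16 -14.7;python3 go.py .353 .297 .16 -50
```

```text
t 13.3 pos [0.5637 0.3783 0.1497] cur psi 165.49 q [ 0.83  0.5   0.08  0.   -1.14 -2.65] F [0.9 1.4 3.6] open 0.0868
shift cm [ 18.36 -13.14  -1.28] rv [0.0086 0.0071 0.0034] psi 165.3
t 13.3 pos [0.5637 0.3783 0.1497] cur psi 165.49 q [ 0.83  0.5   0.08  0.   -1.14 -2.65] F [0.9 1.4 3.6] open 0.0868
shift cm [ 18.36 -13.14  -1.28] rv [0.0105 0.0043 0.6195] psi 130.0
```

View pics/w4.png

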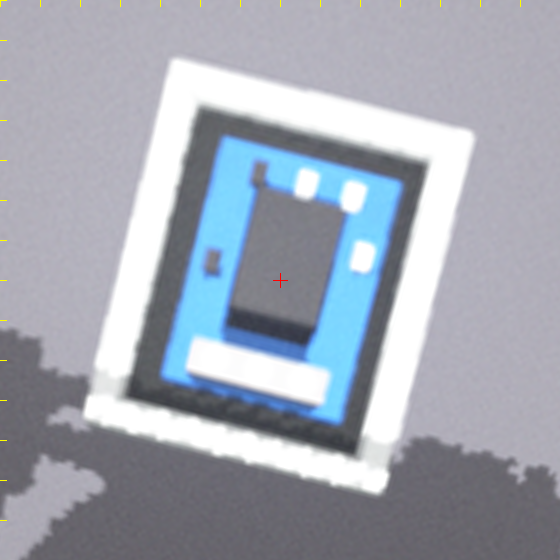

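The relay sits flat and centred in its nest (all four corners are inside the recess in w4). Next is the lamp at about (.353,.297).

>>> play_rows(motion=[[[1,-0.7,0],[0,0,-0.04]],[[3.5,-2.5,0],[0,0,-0.13]],[[7,-5,0],[0,0,-0.25]],[[11,-7.8,0],[0,0,-0.38]],[[14.5,-10.3,0],[0,0,-0.5]],[[17,-12,0],[0,0,-0.58]],[[18.2,-12.9,0],[0,0,-0.6]],[[18.2,-12.9,0],[0,0,-0.6]],[[18.2,-12.9,0],[0,0,-0.6]],[[18.2,-12.9,0],[0,0,-0.6]]])

```text
time: 14.55
eef_pos: [0.3532, 0.2979, 0.1413]
ee_rot: [-0.0, -0.172, 0.985, -0.0]
contact_force: [-0.4, -0.8, -0.8]
opening: 0.0868
```

```bash
python3 w.py w5 .353 .297 .004; python3 go.py .353 .297 -.0125 20
```

```text
t 14.6 pos [0.3532 0.2978 0.1412] cur psi -160.24 q [ 1.05  0.16 -0.46  0.   -0.96 -2.28] F [ 0.1 -0.4 -0.6] open 0.0873
shift cm [ 0.04 -0.06 15.37] rv [-0.0003 -0.0003 -0.0042] psi -160.0
```

View pics/w5.png

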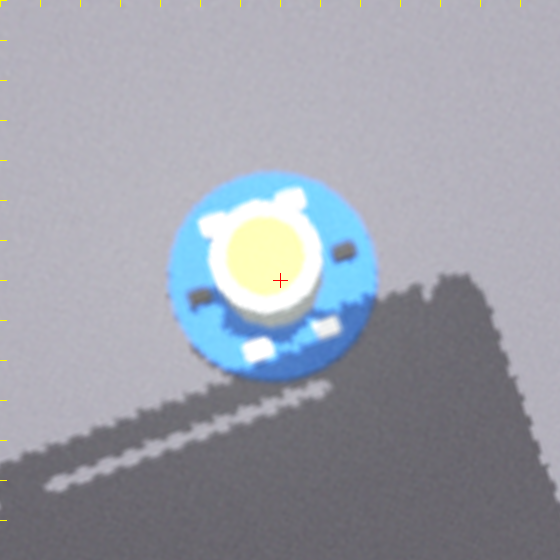

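The lamp's disc is 210 px = 52.5 mm across, which matches. Its centre is (.354,.299).

>>> play_rows(motion=[[[-0.1,0.05,2],[0,0,0]],[[-0.1,0.05,5],[0,0,0]],[[-0.1,0.05,8],[0,0,0]],[[-0.1,0.05,11],[0,0,0]],[[-0.1,0.05,13],[0,0,0]],[[-0.1,0.05,14.2],[0,0,0]],[[-0.1,0.05,14.9],[0,0,0]],[[-0.1,0.05,15.2],[0,0,0]],[[-0.1,0.05,15.35],[0,0,0]],[[-0.1,0.05,15.35],[0,0,0]]])

```text
time: 15.85
eef_pos: [0.3535, 0.2986, -0.0115]
ee_rot: [0.0, -0.172, 0.985, 0.0]
contact_force: [0.0, 0.8, -0.8]
opening: 0.0872
```

>>> play_rows(motion=[[[0,0,0],[0,0,0]],[[0,0,0],[0,0,0]],[[0,0,0],[0,0,0]],[[0,0,0],[0,0,0]],[[0,0,0],[0,0,0]],[[0,0,0],[0,0,0]],[[0,0,0],[0,0,0]],[[0,0,-0.3],[0,0,0]],[[0,0,-1],[0,0,0]],[[0,0,-2],[0,0,0]]], hand=0)

```text
time: 17.1
eef_pos: [0.3532, 0.2982, 0.0086]
ee_rot: [-0.0, -0.172, 0.985, -0.0]
contact_force: [0.5, 0.6, -0.3]
opening: 0.0249
```

```bash
python3 go.py .540 -.402 .13 70;python3 go.py .540 -.402 .13 20
```

```text
t 17.1 pos [0.3532 0.2982 0.0086] cur psi -160.18 q [ 1.05  0.35 -0.62  0.   -0.6  -2.28] F [ 0.5  0.6 -0.3] open 0.0249
shift cm [  6.17 -72.21 -12.12] rv [-1.000e-04 -4.000e-04 -8.759e-01] psi -110.0
t 17.1 pos [0.3532 0.2982 0.0086] cur psi -160.18 q [ 1.05  0.35 -0.62  0.   -0.6  -2.28] F [ 0.5  0.6 -0.3] open 0.0249
shift cm [  6.17 -72.21 -12.12] rv [-0.0002 -0.0003 -0.0032] psi -160.0
```

>>> play_rows(motion=[[[0,-0.5,-2],[0,0,0]],[[0.2,-2,-5],[0,0,0]],[[0.4,-5,-8.5],[0,0,0]],[[0.8,-9,-11],[0,0,0]],[[1.2,-13.5,-12.1],[0,0,0]],[[1.6,-18,-12.1],[0,0,0]],[[1.9,-22.5,-12.1],[0,0,0]],[[2.3,-27,-12.1],[0,0,0]],[[2.7,-31.5,-12.1],[0,0,0]],[[3.1,-36,-12.1],[0,0,0]]])

```text
time: 18.35
eef_pos: [0.4463, -0.0523, 0.1299]
ee_rot: [0.001, -0.172, 0.985, 0.0]
contact_force: [0.3, 0.9, 0.1]
opening: 0.0248
```

```bash
python3 go.py .540 -.402 .13 20
```

```text
t 18.35 pos [ 0.4463 -0.0523  0.1299] cur psi -160.18 q [ 0.25  0.15 -0.5  -0.   -0.92 -1.47] F [0.3 0.9 0.1] open 0.0248
shift cm [ 3.040e+00 -3.607e+01 -1.000e-02] rv [-0.0001  0.0014 -0.0031] psi -160.0
```

>>> play_rows(motion=[[[0.4,-4.5,0],[0,0,0]],[[0.8,-9,0],[0,0,0]],[[1.2,-13.5,0],[0,0,0]],[[1.5,-18,0],[0,0,0]],[[1.9,-22.5,0],[0,0,0]],[[2.3,-27,0],[0,0,0]],[[2.6,-31,0],[0,0,0]],[[2.9,-34,0],[0,0,0]],[[3,-35.5,0],[0,0,0]],[[3.05,-36.05,0],[0,0,0]]])

```text
time: 19.6
eef_pos: [0.5395, -0.4005, 0.1291]
ee_rot: [-0.0, -0.172, 0.985, 0.0]
contact_force: [0.8, 0.1, -0.5]
opening: 0.0247
```

```bash
python3 w.py w6 .540 -.402 .01; python3 go.py .540 -.402 -.008 20
```

```text
t 19.65 pos [ 0.5396 -0.4006  0.1291] cur psi -160.2 q [-0.4   0.51  0.04 -0.   -1.1  -0.83] F [ 0.6 -0.1 -0.4] open 0.0249
shift cm [ 1.000e-02 -1.400e-01  1.371e+01] rv [ 0.0001 -0.0001 -0.0035] psi -160.0
```

View pics/w6.png

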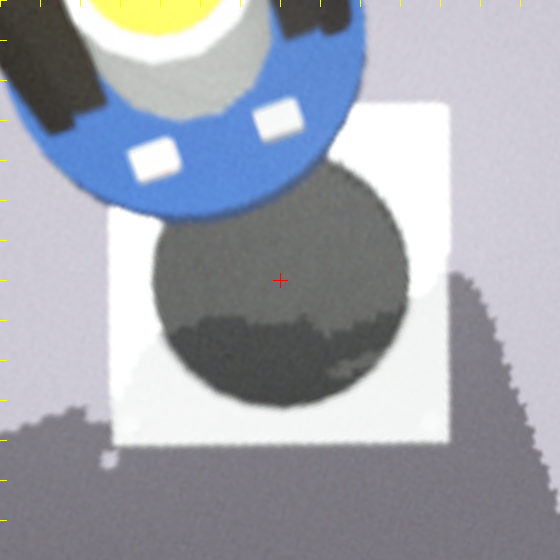

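The lamp nest plate measures 85 mm, with its centre at (.5415,-.402). Lowering.

>>> play_rows(motion=[[[-0.1,-0.1,2],[0,0,0]],[[-0.15,-0.2,5],[0,0,0]],[[-0.15,-0.2,8],[0,0,0]],[[-0.15,-0.2,10],[0,0,0]],[[-0.15,-0.2,11.5],[0,0,0]],[[-0.15,-0.2,12.4],[0,0,0]],[[-0.15,-0.2,13],[0,0,0]],[[-0.15,-0.2,13.3],[0,0,0]],[[-0.15,-0.2,13.55],[0,0,0]],[[-0.15,-0.2,13.65],[0,0,0]]])

```text
time: 20.9
eef_pos: [0.5419, -0.4019, -0.0072]
ee_rot: [0.0, -0.172, 0.985, -0.0]
contact_force: [0.5, -0.1, -0.0]
opening: 0.0246
```

>>> play_rows(motion=[[[0,0,0],[0,0,0]],[[0,0,0],[0,0,0]],[[0,0,0],[0,0,0]],[[0,0,0],[0,0,0]],[[0,0,-0.3],[0,0,0]],[[0,0,-1.5],[0,0,0]],[[0,0,-4],[0,0,0]],[[0,0,-8],[0,0,0]],[[0,0,-12],[0,0,0]],[[0,0,-14.5],[0,0,0]]], hand=1)

```text
time: 22.15
eef_pos: [0.5426, -0.4024, 0.1414]
ee_rot: [0.002, -0.172, 0.985, -0.001]
contact_force: [0.2, -0.4, -0.4]
opening: 0.0869
```

```bash
python3 w.py w7 .5415 -.402 .007; python3 go.py .474 -.1345 .14 64.5
```

```text
t 22.2 pos [ 0.5441 -0.4035  0.1449] cur psi -160.13 q [-0.4   0.5   0.07  0.   -1.13 -0.83] F [ 0.8 -1.   3.8] open 0.0872
shift cm [-2.55 27.68  0.28] rv [-0.0102  0.0025 -0.779 ] psi -115.5
```

View pics/w7.png

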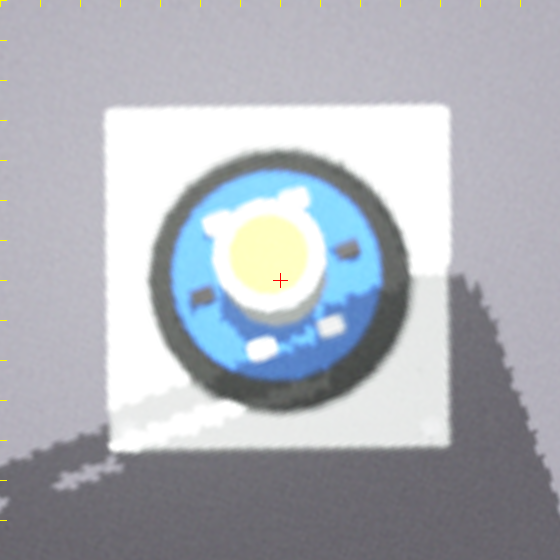

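The lamp is seated and centred in its nest. Next is the display.

>>> play_rows(motion=[[[-0.1,1.5,0],[0,0,-0.05]],[[-0.4,5,0],[0,0,-0.15]],[[-0.9,9.5,0],[0,0,-0.28]],[[-1.4,14,0],[0,0,-0.41]],[[-1.9,18.5,0],[0,0,-0.54]],[[-2.3,22.5,0],[0,0,-0.66]],[[-2.5,25.5,0],[0,0,-0.75]],[[-2.7,27.2,0],[0,0,-0.78]],[[-2.7,27.45,0],[0,0,-0.78]],[[-2.7,27.45,0],[0,0,-0.78]]])

```text
time: 23.45
eef_pos: [0.4741, -0.1346, 0.1373]
ee_rot: [-0.0, -0.533, 0.846, 0.0]
contact_force: [0.4, 0.5, -0.0]
opening: 0.087
```

```bash
python3 w.py w8 .474 -.1345 .004; python3 go.py .474 -.1345 -.0125 64.5
```

```text
t 23.5 pos [ 0.4743 -0.1349  0.1373] cur psi -115.56 q [ 0.05  0.22 -0.39  0.   -0.96 -0.5 ] F [ 0.1 -0.1  0.5] open 0.0871
shift cm [-0.03  0.04 14.98] rv [ 0.0002 -0.0002 -0.001 ] psi -115.5
```

View pics/w8.png

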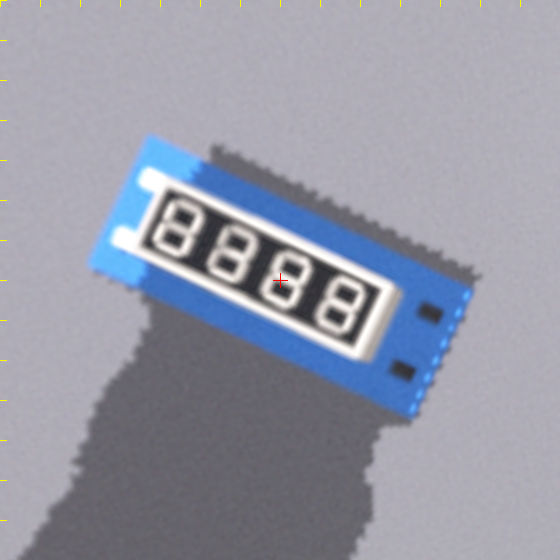

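The display's length is 360 px = 90 mm, its centre is (.4747,-.1349) and its yaw is 64.6, so the tool is already aligned.

>>> play_rows(motion=[[[0,0,2],[0,0,0]],[[0,0,5],[0,0,0]],[[0,0,8],[0,0,0]],[[0,0,11],[0,0,0]],[[0,0,13],[0,0,0]],[[0,0,14],[0,0,0]],[[0,0,14.6],[0,0,0]],[[0,0,14.9],[0,0,0]],[[0,0,14.95],[0,0,0]],[[0,0,14.95],[0,0,0]]])

```text
time: 24.75
eef_pos: [0.4745, -0.1343, -0.0115]
ee_rot: [0.0, -0.534, 0.846, -0.0]
contact_force: [0.2, 0.1, 0.1]
opening: 0.0868
```

>>> play_rows(motion=[[[0,0,0],[0,0,0]],[[0,0,0],[0,0,0]],[[0,0,0],[0,0,0]],[[0,0,0],[0,0,0]],[[0,0,0],[0,0,0]],[[0,0,0],[0,0,0]],[[0,0,0],[0,0,0]],[[0,0,-0.3],[0,0,0]],[[0,0,-1],[0,0,0]],[[0,0,-2],[0,0,0]]], hand=0)

```text
time: 26.0
eef_pos: [0.4739, -0.1343, 0.0085]
ee_rot: [-0.0, -0.534, 0.846, 0.0]
contact_force: [0.9, -0.6, -1.2]
opening: 0.0193
```

```bash
python3 go.py .677 .128 .13 9
```

```text
t 26.0 pos [ 0.4739 -0.1343  0.0085] cur psi -115.5 q [ 0.05  0.39 -0.54 -0.   -0.63 -0.5 ] F [ 0.9 -0.6 -1.2] open 0.0193
shift cm [-32.42  -7.03 -12.16] rv [ 3.000e-04 -4.000e-04  9.687e-01] psi -171.0
```

>>> play_rows(motion=[[[0,0,-2],[0,0,0]],[[-0.3,0,-5],[0,0,0.05]],[[-2,-0.4,-8.5],[0,0,0.13]],[[-5.5,-1.2,-11],[0,0,0.24]],[[-10,-2.2,-12.1],[0,0,0.36]],[[-15,-3.3,-12.1],[0,0,0.49]],[[-20,-4.3,-12.1],[0,0,0.62]],[[-25,-5.4,-12.1],[0,0,0.75]],[[-29,-6.3,-12.1],[0,0,0.87]],[[-31.5,-6.85,-12.1],[0,0,0.95]]])

```text
time: 27.25
eef_pos: [0.6723, 0.1222, 0.1293]
ee_rot: [0.0, -0.087, 0.996, 0.0]
contact_force: [0.3, 0.3, -1.5]
opening: 0.0194
```

>>> play_rows(motion=[[[-0.8,0.5,0],[0,0,0.019]],[[-0.8,0.5,0],[0,0,0.019]],[[-0.8,0.5,0],[0,0,0.019]],[[-0.8,0.5,0],[0,0,0.019]],[[-0.8,0.5,0],[0,0,0.019]],[[-0.8,0.5,0],[0,0,0.019]],[[-0.8,0.5,0],[0,0,0.019]],[[-0.8,0.5,0],[0,0,0.019]],[[-0.8,0.5,0],[0,0,0.019]],[[-0.8,0.5,0],[0,0,0.019]]])

```text
time: 28.5
eef_pos: [0.6785, 0.1268, 0.129]
ee_rot: [-0.0, -0.078, 0.997, -0.0]
contact_force: [0.6, -0.4, -1.1]
opening: 0.0197
```

```bash
python3 w.py w9 .677 .128 .01; python3 go.py .677 .128 -.0075 9
```

```text
t 28.55 pos [0.6785 0.1268 0.129 ] cur psi -171.01 q [ 0.42  0.54  0.09 -0.   -1.12 -1.83] F [ 0.1  0.3 -0.4] open 0.0197
shift cm [ 0.13  0.14 13.65] rv [-0.     -0.0001 -0.0002] psi -171.0
```

View pics/w9.png

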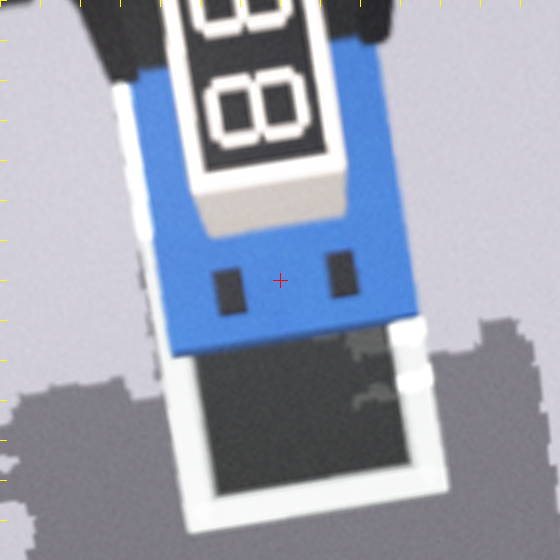

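>>> play_rows(motion=[[[0,0.1,2],[0,0,0]],[[0,0.15,5],[0,0,0]],[[0,0.15,8],[0,0,0]],[[0,0.15,10],[0,0,0]],[[0,0.15,11.5],[0,0,0]],[[0,0.15,12.4],[0,0,0]],[[0,0.15,13],[0,0,0]],[[0,0.15,13.3],[0,0,0]],[[0,0.15,13.55],[0,0,0]],[[0,0.15,13.65],[0,0,0]]])

```text
time: 29.8
eef_pos: [0.6785, 0.1283, -0.0068]
ee_rot: [0.0, -0.078, 0.997, -0.0]
contact_force: [-2.2, -0.3, 3.1]
opening: 0.0191
```

>>> play_rows(motion=[[[0,0,0],[0,0,0]],[[0,0,0],[0,0,0]],[[0,0,0],[0,0,0]],[[0,0,0],[0,0,0]],[[0,0,-0.3],[0,0,0]],[[0,0,-1.5],[0,0,0]],[[0,0,-4],[0,0,0]],[[0,0,-8],[0,0,0]],[[0,0,-12],[0,0,0]],[[0,0,-14.5],[0,0,0]]], hand=1)

```text
time: 31.05
eef_pos: [0.6794, 0.1285, 0.1415]
ee_rot: [0.002, -0.078, 0.997, 0.0]
contact_force: [0.8, -0.3, 0.3]
opening: 0.0865
```

```bash
python3 w.py w10 .678 .128 .007; python3 go.py .468 .112 .14 116
```

```text
t 31.1 pos [0.6811 0.1288 0.145 ] cur psi -170.96 q [ 0.42  0.53  0.11  0.   -1.15 -1.83] F [-0.   0.1  2.8] open 0.0868
shift cm [21.31  1.69  0.29] rv [0.0071 0.0085 1.2748] psi -244.0
```

View pics/w10.png

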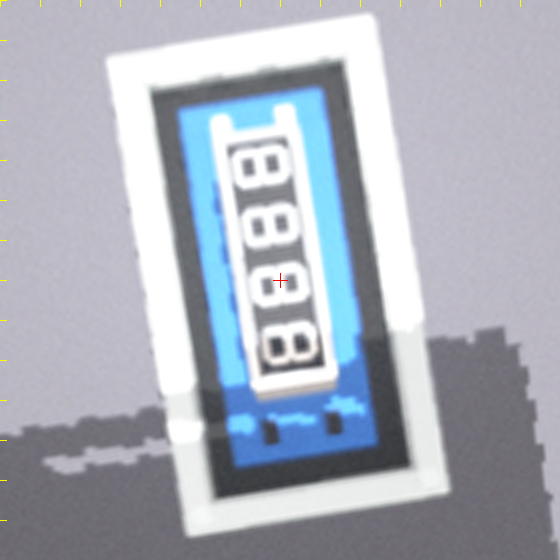

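The display is seated and centred. The last module is the blue sensor at scene (277,192); the one at (256,212) is red and must be left alone. The wrist crop will confirm it.

>>> play_rows(motion=[[[1,0.1,0],[0,0,-0.18]],[[3,0.3,0],[0,0,-0.36]],[[6,0.5,0],[0,0,-0.54]],[[9.5,0.8,0],[0,0,-0.72]],[[13,1,0],[0,0,-0.9]],[[16.5,1.3,0],[0,0,-1.08]],[[19,1.5,0],[0,0,-1.26]],[[20.5,1.6,0],[0,0,-1.44]],[[21.05,1.7,0],[0,0,-1.62]],[[21.05,1.7,0],[0,0,-1.8]]])

```text
time: 32.35
eef_pos: [0.4673, 0.1122, 0.1383]
ee_rot: [-0.001, 0.831, -0.556, 0.0]
contact_force: [1.3, 0.5, 0.1]
opening: 0.0869
```

```bash
python3 w.py w11 .468 .112 .004; python3 go.py .468 .112 -.0115 -64
```

```text
t 32.4 pos [0.4676 0.1123 0.1383] cur psi -67.3 q [ 0.57  0.19 -0.42  0.   -0.95 -0.18] F [ 0.3  0.1 -0.5] open 0.0871
shift cm [ 0.04 -0.   14.98] rv [-0.0015  0.0001 -0.0576] psi -64.0
```

View pics/w11.png

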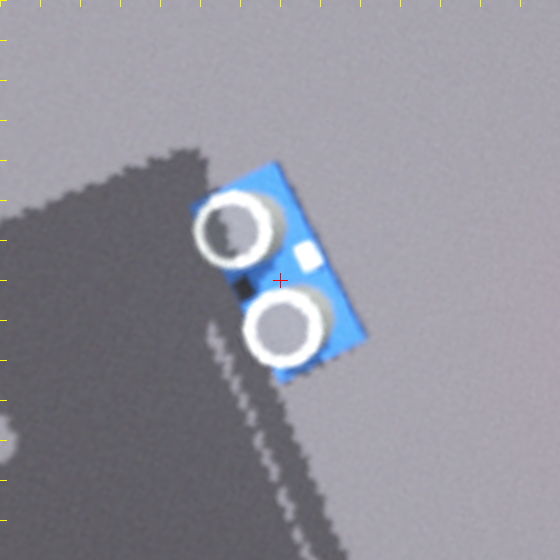

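The sensor board is blue (the right one), centred at (.470,.112) with yaw 27.3 and a length of 198 px = 49.5 mm.

>>> play_rows(motion=[[[0.1,-0.2,2],[0,0,-0.04]],[[0.1,-0.2,5],[0,0,-0.08]],[[0.1,-0.2,8],[0,0,-0.08]],[[0.1,-0.2,11],[0,0,-0.08]],[[0.1,-0.2,13],[0,0,-0.08]],[[0.1,-0.2,14],[0,0,-0.08]],[[0.1,-0.2,14.6],[0,0,-0.08]],[[0.1,-0.2,14.9],[0,0,-0.08]],[[0.1,-0.2,15],[0,0,-0.08]],[[0.1,-0.2,15],[0,0,-0.08]]])

```text
time: 33.65
eef_pos: [0.4702, 0.1122, -0.0121]
ee_rot: [-0.0, 0.851, -0.525, 0.0]
contact_force: [-0.1, -0.3, -0.4]
opening: 0.087
```

```bash
python3 go.py .470 .1121 -.0115 -62.7
```

```text
t 33.65 pos [ 0.4702  0.1122 -0.0121] cur psi -63.3 q [ 0.57  0.42 -0.59  0.   -0.57 -0.11] F [-0.1 -0.3 -0.4] open 0.087
shift cm [-0.    0.03 -0.06] rv [-0.0009  0.0001 -0.0105] psi -62.7
```

>>> play_rows(motion=[[[0,0,0],[0,0,0]],[[0,0,0],[0,0,0]],[[0,0,0],[0,0,0]],[[0,0,0],[0,0,0]],[[0,0,0],[0,0,0]],[[0,0,0],[0,0,0]],[[0,0,0],[0,0,0]],[[0,0,-0.3],[0,0,0]],[[0,0,-1],[0,0,0]],[[0,0,-2],[0,0,0]]], hand=0)

```text
time: 34.9
eef_pos: [0.4699, 0.1119, 0.0081]
ee_rot: [0.0, 0.851, -0.525, -0.0]
contact_force: [0.6, -0.6, -1.4]
opening: 0.0425
```

```bash
python3 go.py .6265 -.122 .13 99.6
```

```text
t 34.9 pos [0.4699 0.1119 0.0081] cur psi -63.3 q [ 0.57  0.38 -0.57  0.   -0.62 -0.11] F [ 0.6 -0.6 -1.4] open 0.0425
shift cm [ 27.94  -3.48 -12.19] rv [ 3.000e-04 -1.000e-04  2.984e-01] psi -80.4
```

>>> play_rows(motion=[[[0,0,-2],[0,0,0]],[[0,0,-5.5],[0,0,0]],[[0.5,0,-9],[0,0,0.02]],[[2.5,-0.3,-11.5],[0,0,0.05]],[[6.5,-0.8,-12.2],[0,0,0.09]],[[11,-1.4,-12.2],[0,0,0.13]],[[15.5,-1.9,-12.2],[0,0,0.18]],[[20,-2.5,-12.2],[0,0,0.23]],[[24,-3,-12.2],[0,0,0.27]],[[26.5,-3.3,-12.2],[0,0,0.29]]])

```text
time: 36.15
eef_pos: [0.6191, -0.1116, 0.13]
ee_rot: [-0.0, 0.766, -0.643, 0.0]
contact_force: [0.2, 0.5, -0.4]
opening: 0.0429
```

```bash
python3 go.py .6265 -.122 .13 99.6
```

```text
t 36.15 pos [ 0.6191 -0.1116  0.13  ] cur psi -80.05 q [ 0.08  0.44 -0.07 -0.   -1.06  0.1 ] F [ 0.2  0.5 -0.4] open 0.0429
shift cm [ 1.15 -0.55 -0.  ] rv [-0.0003 -0.      0.0061] psi -80.4
```

>>> play_rows(motion=[[[0.6,-0.3,0],[0,0,0]],[[1.1,-0.5,0],[0,0,0]],[[1.1,-0.5,0],[0,0,0]],[[1.1,-0.5,0],[0,0,0]],[[1.1,-0.5,0],[0,0,0]],[[1.1,-0.5,0],[0,0,0]],[[1.1,-0.5,0],[0,0,0]],[[1.1,-0.5,0],[0,0,0]],[[1.1,-0.5,0],[0,0,0]],[[1.1,-0.5,0],[0,0,0]]])

```text
time: 37.4
eef_pos: [0.6253, -0.1199, 0.1295]
ee_rot: [0.0, 0.767, -0.642, -0.0]
contact_force: [0.2, 0.0, -0.3]
opening: 0.0426
```

```bash
python3 w.py w12 .6265 -.122 .01; python3 go.py .6265 -.122 -.008 99.6
```

```text
t 37.45 pos [ 0.6254 -0.1199  0.1295] cur psi -79.92 q [ 0.06  0.45 -0.05 -0.   -1.06  0.11] F [ 0.8  0.3 -0.6] open 0.0424
shift cm [ 0.23 -0.08 13.75] rv [0.     0.     0.0084] psi -80.4
```

View pics/w12.png

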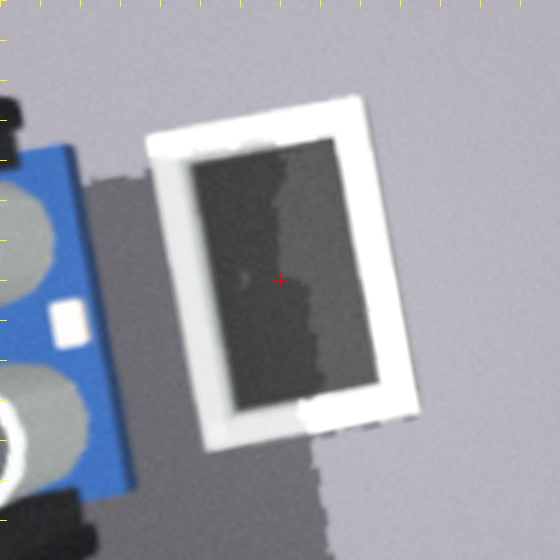

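View pics/w12_raw.png

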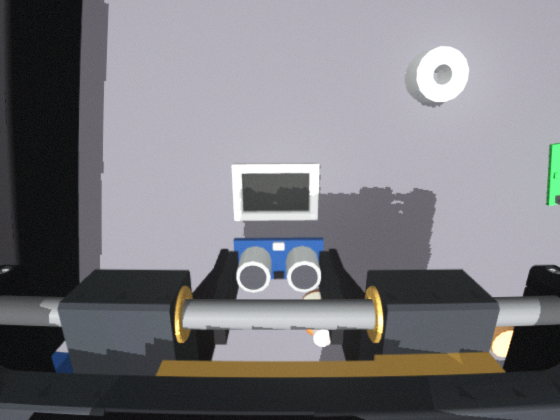

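The sensor nest centre is (.628,-.1228) with yaw 10.3, so I need a correction of about (0.33,-0.2) cm. The bottle is about 11 cm away and clear.

>>> play_rows(motion=[[[0.2,-0.1,2],[0,0,0]],[[0.3,-0.2,5],[0,0,0]],[[0.3,-0.2,8],[0,0,0]],[[0.3,-0.2,10],[0,0,0]],[[0.3,-0.2,11.5],[0,0,0]],[[0.3,-0.2,12.4],[0,0,0]],[[0.3,-0.2,13],[0,0,0]],[[0.3,-0.2,13.3],[0,0,0]],[[0.3,-0.2,13.6],[0,0,0]],[[0.3,-0.2,13.7],[0,0,0]]])

```text
time: 38.7
eef_pos: [0.628, -0.1224, -0.0073]
ee_rot: [-0.0, 0.767, -0.642, 0.0]
contact_force: [0.6, 0.7, -1.0]
opening: 0.0428
```

```bash
python3 go.py .628 -.1228 -.008 99.8
```

```text
t 38.7 pos [ 0.628  -0.1224 -0.0073] cur psi -79.92 q [ 0.06  0.61 -0.18  0.   -0.78  0.12] F [ 0.6  0.7 -1. ] open 0.0428
shift cm [0.04 0.01 0.07] rv [-0.0005 -0.0001  0.0049] psi -80.2
```

Not touching yet, with about 0.7 mm to go. I'll lower that last bit, then release.

>>> play_rows(motion=[[[0,0,0.02],[0,0,0]],[[0,0,0.04],[0,0,0]],[[0,0,0.06],[0,0,0]],[[0,0,0.08],[0,0,0]],[[0,0,0.08],[0,0,0]],[[0,0,0.08],[0,0,0]],[[0,0,0.08],[0,0,0]],[[0,0,0.08],[0,0,0]],[[0,0,0.08],[0,0,0]],[[0,0,0.08],[0,0,0]]])

```text
time: 39.95
eef_pos: [0.6278, -0.1224, -0.0083]
ee_rot: [0.0, 0.767, -0.642, -0.0]
contact_force: [0.1, -0.1, -1.9]
opening: 0.0426
```

>>> play_rows(motion=[[[0,0,0],[0,0,0]],[[0,0,0],[0,0,0]],[[0,0,0],[0,0,0]],[[0,0,0],[0,0,0]],[[0,0,-0.3],[0,0,0]],[[0,0,-1.5],[0,0,0]],[[0,0,-4],[0,0,0]],[[0,0,-8],[0,0,0]],[[0,0,-12],[0,0,0]],[[0,0,-14.5],[0,0,0]]], hand=1)

```text
time: 41.2
eef_pos: [0.6289, -0.1226, 0.1405]
ee_rot: [-0.001, 0.767, -0.642, 0.002]
contact_force: [-0.5, 0.6, -0.1]
opening: 0.0868
```

```bash
python3 - <<'E'
from cell import get_image
import cv2
for n in("scene","side","wrist"):
    p,_=get_image(n);cv2.imwrite(f"pics/f_{n}.png",p[:,:,::-1])
E
python3 w.py w13 .628 -.1228 .007
```

```text
(no output)
```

View pics/w13.png

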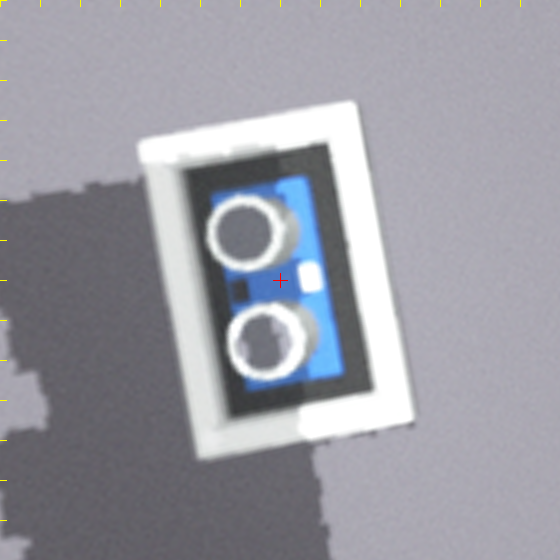

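View pics/f_side.png

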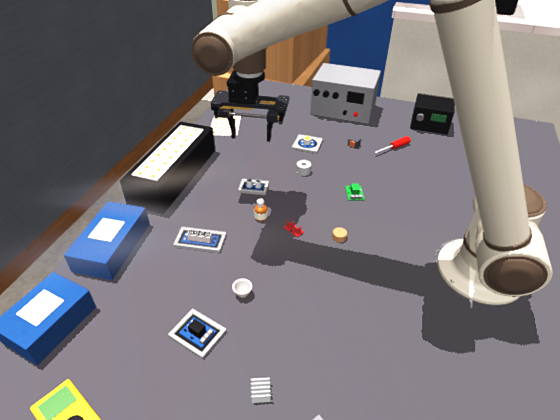

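View pics/f_scene.png

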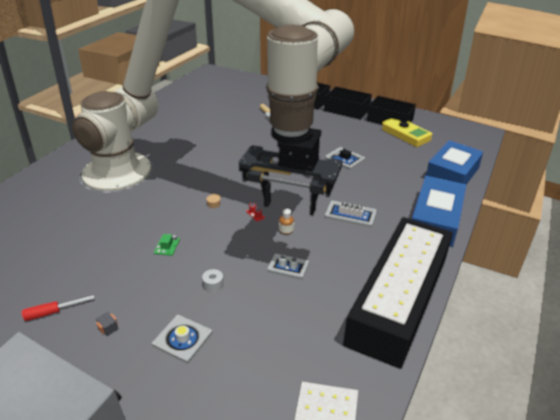

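All four modules are in their nests, with the four boards inside the recesses. The bottle stands at scene (287,222), and the red and green look-alikes haven't moved. The arm is clear, so I'm handing the job in.

```bash
python3 -c "
from cell import workorder,readout
s=readout.sense();print(s['time'],abs(s['dq']).max(),s['contact_force'])
print(workorder.close_job())"
```

```text
41.4 0.03199111323079442 [ 0.08046498  0.23705891 -1.12949905]
the job is handed in; nothing more can be done
None
```

All four blue modules (relay, lamp, display, sensor) are in their own nests, and I handed the job in at 41.4 s of the 96 s allowed.

**Final checks:** Wrist pictures after each release show all four boards centred to within about 2 mm and fully inside their recesses. The flux bottle is upright, and the red and green look-alikes are untouched. At hand-in the arm was clear and the force reading was about 1 N. I judged flatness by eye only, without measuring tilt or height.

**What disagreed:** The first relay grasp closed on air. Depth data showed the real fingertips about 24 mm behind the reported tool point. I gripped about 21 mm lower for all four modules, and every grasp held, with openings of 21.7, 24.9, 19.3 and 42.5 mm. The largest force I saw at set-down was 4.5 N. The lamp and sensor showed almost no contact force before release, so they may have settled by up to about 1 mm.

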